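Clamp a bracket in a cam-strap fixture

TASK

Get the zinc bracket ready for machining: with a fingertip push it along its nest until it sits fully home against the end stop, then push the steel clamp strap round with the side of a finger until it is right over the bracket and against its stop pin, and only then push the red cam lever all the way down so that the strap's pad holds the bracket tight. Fingertips are enough and nothing is picked up: the bracket stays flat in its nest and is never lifted, and the loose things round the fixture stay where they lie.

Things in the scene. Friction and masses are not known exactly. Their poses are not given: they have to be found in the camera images.
- fixture: Fixture bolted to the bench: dark steel base plate 156 (x) x 176 (y) x 16 mm, two ears on its +y side. Origin at the centre of its underside, on the bench top; z up. In its frame the strap's post is at x 0, y -45 mm, the bracket's nest runs along x at y +42 mm, and a thin pin 62 mm high at x +15, y -11 mm stops the strap.
- nest_centre (a point): Where the centre of the bracket's underside lies when it is fully home: on the aluminium nest's floor, 22 mm above the bench. Axes as the fixture's. Two rails 6 mm high, 36 mm apart, guide the bracket along x. The end stop (steel block, top 40 mm above the bench) touches it at x = +32 mm; the -x end is open.
- bracket: Loose bright zinc bracket, 0.11 kg: channel of 2 mm sheet, 64 mm long, 34 wide, one wall 50 mm high (own x 15 to 17 mm), one 20 mm high (own x -17 to -15). Origin: centre of its underside. Own y runs along the channel to the fixture's -x: the end to push is at own y +32 (tall wall +30); own x points to the fixture's +y. Starts 8 to 16 mm short of the stop; about 1 N slides it.
- swing (a joint): Angle of the strap about its upright post, rad. 0: it points along the fixture's -x (parked). It grows clockwise seen from above, to 1.571, where the strap points along the fixture's +y, over the bracket, against the stop pin. Starts between 0 and 0.4. Friction only, about 2 N pushed 70 mm from the post; stays where it is left.
- strap_push (a point): Point on the strap's centre line, half-way up, 68 mm from the post's axis: a good place to push its side. Steel bar 22 mm wide, 12 thick, 56 to 68 mm above the bench (up to 6.5 mm lower when clamped), round end 101 mm from the post's axis. It passes over the bracket's low wall. At 90 mm from the post a spindle with nut reaches up to 80 mm. Turns with the strap.
- post (a point): The axis of the strap's post, 62 mm above the bench, half-way up the strap. Axes as the fixture's.
- cam_lever (a joint): Angle of the red cam lever about its level cross pin, rad. 0: it stands 60 degrees above level; 1.0: fully down, 3 degrees above level. Starts between 0 and 0.15. Stays where it is left; takes 4 to 6 N at the red grip. It lowers the strap up to 6.5 mm and presses the pad on the part through a spring; fully down it holds itself.
- lever_pin (a point): The lever's cross pin, on the post's axis, 84.5 mm above the bench.
- lever_grip (a point): Centre of the lever's red grip (19 mm diameter, 57 mm long), 85 mm from the cross pin; its end stands up to 181 mm above the bench. The lever turns round with the strap and always leans away from it: with the strap over the bracket it leans to the fixture's -y, and the grip goes outward (-y) and down as it is pushed.
- clamp_pad: Sprung pad with rubber nose under the strap, 18 mm diameter, 90 mm from the post's axis; origin at the centre of its lower face, 27.5 mm above the bench with the cam open, so that it enters the bracket's channel by the open end and clears its floor. Presses with about 6 N when clamped.
- white_bracket: A white sheet bracket, 58 x 76 x 65 mm, loose beside the fixture: leave alone.
- pin_gauge: A pin gauge, 100 x 14 x 12 mm, loose: leave alone.
- flange_bolt: A flange bolt, 31 x 18 x 18 mm, loose: leave alone.
- knob_spare: A black ball knob, 29 mm diameter, 33 mm high, loose: leave alone.
There are look-alikes about, which are no part of the job. What is shaped like the bracket but pink or yellow is not meant.

How it is judged (in metres and radians):
On the way, in this order (a step that is already met when the one before it is completed fails the run):
1. the bracket is pushed home against the end stop (within 2.5 mm), strap still aside (swing below 1.0) and lever still up (below 0.45) (x of bracket in the frame of nest_centre above -0.0025 m and value of joint swing below 1 rad and value of joint cam_lever below 0.45 rad), for 0.2 s.
2. the strap is swung over the bracket to its stop (swing above 1.50), lever still up (below 0.45) (value of joint swing above 1.5 rad and value of joint cam_lever below 0.45 rad), for 0.2 s.
3. the cam lever is pushed down (above 0.92) (value of joint cam_lever above 0.92 rad), for 0.2 s.
At the end, for the whole second after the job is handed in: The bracket lies flat in its nest within 2.5 mm of the end stop, the strap is over it at its stop pin (swing above 1.50), the cam lever is down (above 0.92) and the pad presses the bracket with more than 4 N (x of bracket in the frame of nest_centre above -0.0025 m and z of bracket in the frame of nest_centre below 0.002 m and angle between bracket's own z axis and vertical below 0.05 rad and value of joint swing above 1.5 rad and value of joint cam_lever above 0.92 rad and contact force between clamp_pad and bracket above 4 N and linear speed of bracket below 0.01 m/s); the robot touches nothing.
It fails at once if the bracket is lifted or tipped out of its nest (8 mm up, or 0.2 rad) (z of bracket in the frame of nest_centre above 0.008 m or angle between bracket's own z axis and vertical above 0.2 rad).
It fails at once if the cam lever is pushed down (above 0.55) before the strap is over the bracket (swing below 1.4) (value of joint cam_lever above 0.55 rad and value of joint swing below 1.4 rad).
It fails at once if a loose thing beside the fixture is moved more than 15 mm (distance of any of white_bracket, pin_gauge, flange_bolt, knob_spare from where it was at the start of the episode above 0.015 m).
It also fails if it takes over 58 s, if anything falls off the work surface, if the arm or the gripper's body presses on something with over 40 N, if the wrist force passes 120 N, or if a joint passes its speed limit or range.

ROBOT

A 6-joint arm with a two-finger parallel gripper is mounted at the origin on a cart in front of the work surface, level with it; the furniture and walls round the work are solid. World frame = base frame: x ahead of the robot, y to its left, z up, the work surface at z = 0. Lengths are in m, angles in degrees, forces in N, time in s.
With the tool pointing down it reaches from about 0.25 to 0.725 m from the base axis. Payload 9.7 kg.
Tool frame: the origin (TCP) lies midway between the tips of the shut fingers; the grasp point (between the pads) lies 19 mm behind it (bot.hold_point_z is the distance from the TCP to the grasp point, in m); z points along the fingers, y is the line along which they close (so a half turn about z gives the same grasp; the last joint's range is limited). The gripper opens to 85 mm and grips with 20 to 120 N. Pads are 22 mm wide; open, the fingers measure 114 mm over their backs; the gripper's body (76 mm by 85 mm) begins 54 mm behind the grasp point. The pads swing forward as they close: fully open they stand 13 mm farther back than shut.
Start: joints at [72.193, 4.979, 10.078, 95.1, 0, 90], TCP at [0.168, 0.524, 0.231] pointing down, gripper open.
Joint ranges: [-179.16, 179.16], [-48.56, 103.87], [-65.8, 70.77], [-126.05, 130.52], [-82.76, 87.17], [-180, 180]. Speed limits (degrees/s): [127.2, 127.2, 147.25, 180, 180, 180].

INTERFACE

Orientations are given as [roll, pitch, yaw] about the fixed x, y, z axes, in that order (R = Rz(yaw) Ry(pitch) Rx(roll)).
In Python, from workcell import bot gives the robot as it stands.
- The arm moves only by the tool play_rows, never from a script. Its argument "steps" is a list that holds one entry, the list of rows, each a list of 4 numbers: the shift along the tool's x, y, z in m, then the turn about the tool's z in rad. In form: [[[tx, ty, tz, yaw], ...]]. A call has exactly 5 rows; each row shifts and turns the commanded pose from where the row before left it, along the tool's axes as they then stand; what a row does not reach is not made up. A row lasts 1/12 s, in which the tool goes at most 41.7 mm and 7.16 degrees, less where a joint would pass 70% of its speed; a pose out of reach is approached as far as the arm can. A call is refused whole if a number of a shift passes 0.0417 or a number of a turn 0.125, either way. A call with a gripper value outside its range is refused whole. "gripper" is the finger opening in m, from 0 to 0.0854, set as the call begins (left out, the last holds). The fingers move at their own pace and stop on an object; "squeeze" is the grip in N (left out, the last holds). Time passes only in rows, so rows that do not move let the fingers close, or fill a call up. It gives the time, the measured TCP pose, the force, the opening and the grip force at its end, in the units of the state.
- bot.get_obs(): the state, without advancing time (a new reading comes with each control period).
- bot.camera(name): name is "scene" or "top" or "wrist"; returns a dict with "img" (420x560x3 uint8, blue, green, red), "vfov" (degrees; the focal length in pixels is half the picture's height over the tangent of half this angle, whatever the lens; pixels are square), "cx", "cy" (the principal point, pixels), "xyz" and "attitude" of the camera in the world. Camera axes: x right, y down, z forward; pixel columns grow to the right and rows downward; lengths in m; the calibration is good to about 2 mm. The wrist camera is an equidistant fisheye: a pixel r from the principal point sees the ray r / f radians off the axis. A picture is of the moment at which its call begins. There is no depth.
- bot.job_done(): hands the job in; it is judged then, once.
The state is a dict: "time": time; "q": joint angles; "qd": joint speeds; "joint_efforts": joint torques, N m; "ee_pos": TCP position; "tcp_rot": TCP orientation; "wrist_force": force on the tool from outside, world axes, zero at the start; "torque": the same for the moment, N m; "opening": finger opening in m; "grasp_force": force on a finger pad.
Only numpy, scipy, OpenCV 4.12 (cv2) and the standard library are available. Lean on these libraries where they do the work, as an engineer would, in place of code of your own. Each camera call takes 0.05 s, during which the arm holds its last target. There are 200 camera calls.

## Working session

There is one attempt and no reset: what is moved stays moved. The work goes in short steps, Python scripts to look and compute and a tool call to move; the robot and the scene stay as the last step left them, time stands still between calls to the robot, and variables do not carry over. Pictures are saved under pics/ and viewed, at most 10 in all, crops included, and the job is handed in when it is done.

Besides the shell and the picture viewer there is one more tool, called after "Emit:" by a JSON object that holds its "api" and its "payload". play_rows: Moves the arm, as the interface text tells. Its arguments: {"type":"object","properties":{"steps":{"type":"array","items":{"type":"array","items":{"type":"array","items":{"type":"number"}}}},"gripper":{"type":"number"},"squeeze":{"type":"number"}},"required":["steps"]}

```bash
mkdir -p pics; cat > h.py <<'E'
import numpy as np, cv2
from scipy.spatial.transform import Rotation as R
from workcell import bot
def rot(a):
    a=np.array(a,float)
    return a if a.shape==(3,3) else R.from_euler('xyz',a,degrees=True).as_matrix()
def f(c): return 210/np.tan(np.radians(c['vfov'])/2)
def ray(c,u,v):
    return rot(c['attitude'])@np.array([(u-c['cx'])/f(c),(v-c['cy'])/f(c),1.])
def onplane(c,u,v,z):
    d=ray(c,u,v);o=np.array(c['xyz']);return o+d*(z-o[2])/d[2]
def proj(c,p):
    q=rot(c['attitude']).T@(np.array(p)-np.array(c['xyz']));return q[:2]/q[2]*f(c)+[c['cx'],c['cy']]
def tri(c1,p1,c2,p2):
    d1=ray(c1,*p1);d2=ray(c2,*p2);A=np.stack([d1,-d2],1);o1=np.array(c1['xyz']);o2=np.array(c2['xyz'])
    s=np.linalg.lstsq(A,o2-o1,rcond=None)[0];a=o1+s[0]*d1;b=o2+s[1]*d2
    return (a+b)/2,np.linalg.norm(a-b)
E
python3 - <<'E'
from h import *
for n in ('scene','top'):
    c=bot.camera(n); cv2.imwrite(f'pics/{n}0.png',cv2.resize(c['img'],(784,588),interpolation=cv2.INTER_CUBIC))
    np.save(f'{n}0.npy',c,allow_pickle=True)
    print(n,{k:v for k,v in c.items() if k!='img'})
o=bot.get_obs();print(o)
E
```

```text
scene {'vfov': 50.59039949937822, 'cx': 289.18513378328544, 'cy': 213.80472065513752, 'xyz': array([-0.05879155, -0.44425528,  0.60257646]), 'attitude': array([-119.49298112,    0.5931311 ,  -47.6907043 ])}
top {'vfov': 52.44135478644073, 'cx': 270.2552714169006, 'cy': 203.01789384212157, 'xyz': array([0.40529468, 0.10127092, 1.13333653]), 'attitude': array([-172.25214424,    1.70688381,  -91.30737388])}
{'time': 0.1, 'q': array([7.21944959e+01, 5.00588964e+00, 1.00401111e+01, 9.50993715e+01,
       6.33703398e-04, 9.00002583e+01]), 'qd': array([-0.0090322 , -0.14660744,  0.11130843,  0.01883609, -0.00134278,
        0.0078119 ]), 'joint_efforts': array([ 2.69493330e-04, -5.21560585e+01,  4.65653694e+01,  1.59085274e-02,
        8.38785724e-06, -1.47667180e-05]), 'ee_pos': array([0.16811854, 0.52346547, 0.23068373]), 'tcp_rot': array([-1.79934850e+02, -6.33409233e-04,  1.62194237e+02]), 'wrist_force': array([ 0.97149222, -0.06025148, -0.60936873]), 'torque': array([ 0.04430268,  0.07952644, -0.01354852]), 'grasp_force': 0.0, 'opening': 0.08558346561824418}
```

View pics/scene0.png

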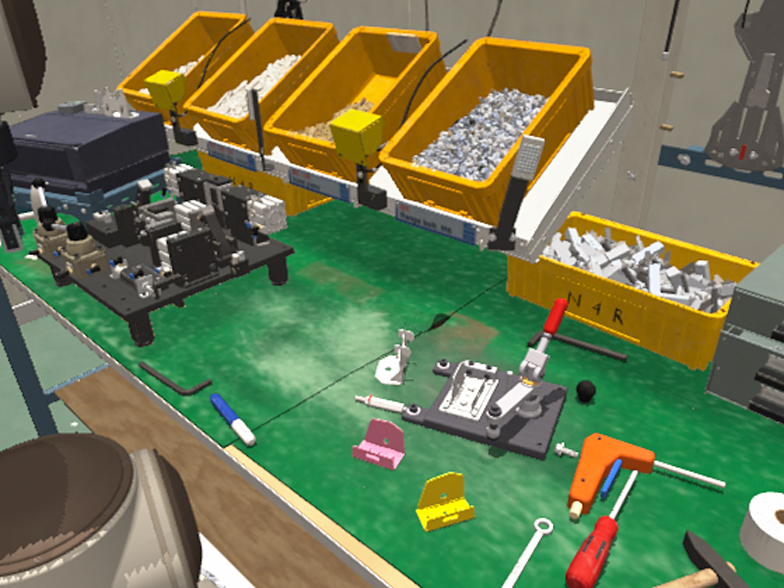

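View pics/top0.png

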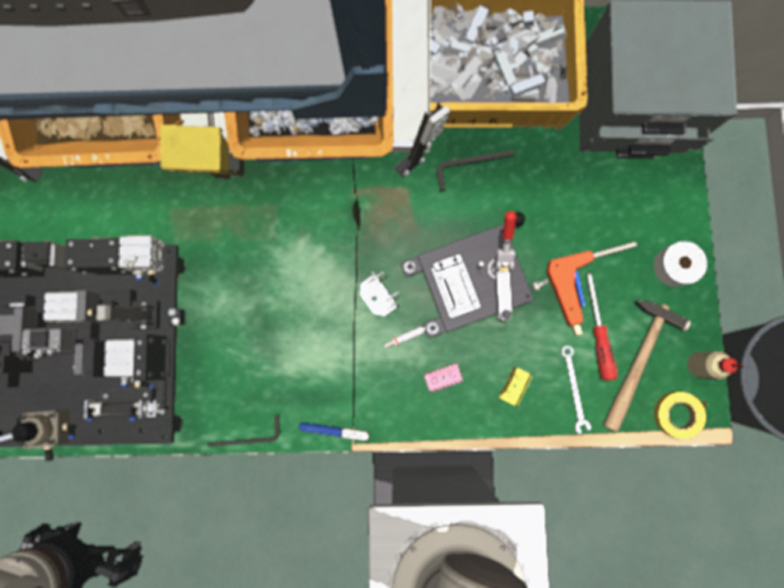

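The scene picture shows the fixture at about (490,400) with the red lever at (555,318). The top picture shows the base plate centred near (475,278), the ears on its left at (410,267) and (432,328), and the strap pointing toward the robot with its tip at (504,318). I'll enlarge both to measure.

```bash
python3 - <<'E'
from h import *
t=np.load('top0.npy',allow_pickle=True).item();s=np.load('scene0.npy',allow_pickle=True).item()
def crop(c,x,y,w,h,k,n):
    im=cv2.resize(c['img'][y:y+h,x:x+w],None,fx=k,fy=k,interpolation=cv2.INTER_CUBIC)
    for u in range(0,w,10): cv2.putText(im,str(x+u),(u*k,8),0,.3,(0,255,255),1);cv2.line(im,(u*k,10),(u*k,14),(0,255,255),1)
    for v in range(0,h,10): cv2.putText(im,str(y+v),(0,v*k+3),0,.3,(0,255,255),1)
    cv2.imwrite('pics/'+n,im)
crop(t,255,145,130,98,6,'tc.png')
crop(s,250,205,180,130,4,'sc.png')
E
```

```text
(no output)
```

View pics/tc.png

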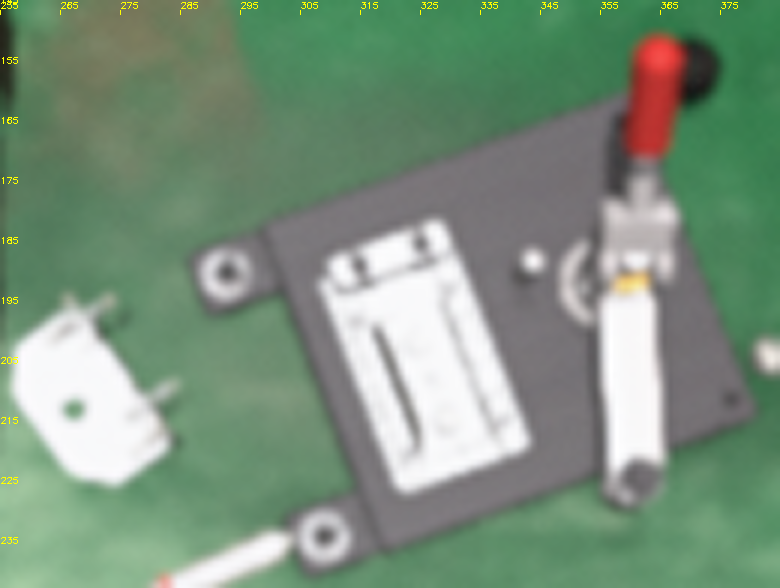

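View pics/sc.png

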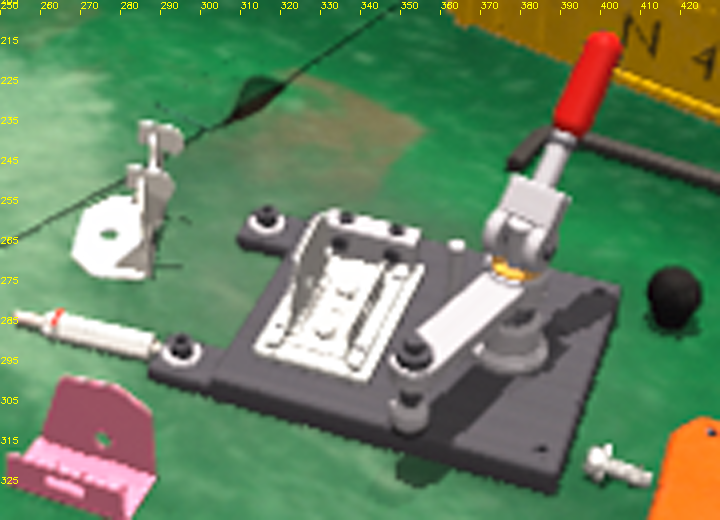

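The crops give the plate corners in the top view at (299.2,183), (318.8,237) and (380.8,213). In the scene view they are at (303,300), (388,323) and (405,277). The strap end and spindle sit at about (360.5,224.5) in the top view. Next I fit the fixture pose from both views.

```bash
cat > fit.py <<'E'
from h import *
from scipy.optimize import least_squares
t=np.load('top0.npy',allow_pickle=True).item();s=np.load('scene0.npy',allow_pickle=True).item()
P=lambda u,v:(255+u/6,145+v/6)
S=lambda u,v:(250+u/4,205+v/4)
T=[((78,88),P(265,230)),((-78,88),P(383,552)),((-78,-88),P(755,408))]
C=[((-78,88),S(212,380)),((-78,-88),S(553,474)),((78,-88),S(620,288))]
def W(p,q,z):
    a=p[2];return np.array([p[0]+np.cos(a)*q[0]/1e3-np.sin(a)*q[1]/1e3,p[1]+np.sin(a)*q[0]/1e3+np.cos(a)*q[1]/1e3,z])
m=[(q,onplane(t,*px,.016)) for q,px in T]+[(q,onplane(s,*px,.016)) for q,px in C]
r=least_squares(lambda p:np.concatenate([(W(p,q,.016)-w)[:2] for q,w in m]),[.5,0,.3])
p=r.x
E
python3 - <<'E'
from fit import *
print('pose',p,np.degrees(p[2]));print((r.fun.reshape(-1,2)*1e3).round(1))
def loc(w): 
    d=w[:2]-p[:2];a=p[2];return np.array([np.cos(a)*d[0]+np.sin(a)*d[1],-np.sin(a)*d[0]+np.cos(a)*d[1]])*1e3
# spindle top z 80, lever tip ball z ~.17
for n,c,px,z in [('spindle t',t,P(640,475),.080),('spindle s',s,S(412,345),.078),('pin t',t,P(533,262),.062),('pin s',s,S(456,245),.062)]:
    print(n,loc(onplane(c,*px,z)).round(1))
g,e=tri(t,P(648,105),s,S(586,85));print('grip',loc(g),g[2],e)
g,e=tri(t,P(660,55),s,S(605,42));print('griptip',loc(g),g[2],e)
g,e=tri(t,P(640,475),s,S(412,345));print('spindle',loc(g),g[2],e)
# nest ends: floor z 22; end stop top z40
for n,px,z in [('stop inner t1',P(345,293),.04),('t2',P(460,257),.04),('stop outer',P(328,262),.04),('stop outer2',P(440,222),.04),('nest end',P(405,493),.022),('nest end2',P(530,447),.022)]: print(n,loc(onplane(t,*px,z)).round(1))
# bracket in scene: tall wall top z=.072 ends
for n,px,z in [('tall near',S(325,212),.072),('low wall near? end base',S(378,370),.022)]: print(n,loc(onplane(s,*px,z)).round(1))
for n,q,z in [('post',(0,-45),.084),('nestc',(0,42),.022)]: print(n,W(p,q,z))
E
```

```text
pose [ 0.56554261 -0.05277493  0.32792331] 18.78862168014173
[[ 2.2  2.6]
 [-1.9 -1. ]
 [-3.9 -3.5]
 [-0.5  3. ]
 [ 1.  -1.9]
 [ 3.2  0.8]]
spindle t [-84.2 -15.4]
spindle s [-88.1 -17.1]
pin t [ 15.5 -10.3]
pin s [ 16.2 -10.6]
grip [ 48.57519606 -59.1541143 ] 0.15005546294854236 0.002686194529809401
griptip [ 61.97683276 -64.77635628] 0.16873953220549437 0.00044957271986860025
spindle [-84.1827666  -16.30440724] 0.07483678839146635 0.0002828482661273111
stop inner t1 [33.4 66.1]
t2 [30.9 14. ]
stop outer [48.6 68.1]
stop outer2 [48.2 16.6]
nest end [-55.5  70.8]
nest end2 [-55.5  12.9]
tall near [ 4.4 56. ]
low wall near? end base [-46.    9.2]
post [ 0.58003611 -0.09537703  0.084     ]
nestc [ 0.55201535 -0.01301297  0.022     ]
```

Emit:
{"api": "play_rows", "payload": {"steps": [[[-0.0235,-0.0219,0,0],[-0.0235,-0.0219,0,0],[-0.0235,-0.0219,0,0],[-0.0235,-0.0219,0,0],[-0.0235,-0.0219,0,0]]], "gripper": 0.008}}

```text
time: 0.52
ee_pos: [0.2469, 0.382, 0.2309]
tcp_rot: [-180.0, -0.0, 162.2]
wrist_force: [0.2, -0.2, -0.0]
opening: 0.0257
grasp_force: 0.0
```

Emit:
{"api": "play_rows", "payload": {"steps": [[[-0.0235,-0.0219,0,0],[-0.0235,-0.0219,0,0],[-0.0235,-0.0219,0,0],[-0.0235,-0.0219,0,0],[-0.0235,-0.0219,0,0]]]}}

```text
time: 0.93
ee_pos: [0.3252, 0.2418, 0.2311]
tcp_rot: [-180.0, -0.0, 162.2]
wrist_force: [1.1, 0.0, -0.1]
opening: 0.0082
grasp_force: 0.0
```

Emit:
{"api": "play_rows", "payload": {"steps": [[[-0.0235,-0.0219,0,0],[-0.0235,-0.0219,0,0],[-0.0235,-0.0219,0,0],[-0.0235,-0.0219,0,0],[-0.0235,-0.0219,0,0]]]}}

```text
time: 1.35
ee_pos: [0.4037, 0.1015, 0.2312]
tcp_rot: [-180.0, -0.0, 162.2]
wrist_force: [-0.3, -1.1, 0.5]
opening: 0.0076
grasp_force: 0.0
```

Emit:
{"api": "play_rows", "payload": {"steps": [[[-0.0235,-0.0219,0,0],[-0.0235,-0.0219,0,0],[-0.0235,-0.0219,0,0],[-0.0235,-0.0219,0,0],[-0.0235,-0.0219,0,0]]]}}

```text
time: 1.77
ee_pos: [0.4821, -0.0388, 0.231]
tcp_rot: [-180.0, -0.0, 162.2]
wrist_force: [0.0, 0.6, -0.2]
opening: 0.008
grasp_force: 0.0
```

Emit:
{"api": "play_rows", "payload": {"steps": [[[0,0,0.003,0.1],[0,0,0.003,0.1],[0,0,0.003,0.1],[0,0,0.003,0.1],[0,0,0.003,0.1]]]}}

```text
time: 2.18
ee_pos: [0.4816, -0.0372, 0.2157]
tcp_rot: [-180.0, -0.0, 133.2]
wrist_force: [0.7, -0.5, -0.9]
opening: 0.0084
grasp_force: 0.0
```

Emit:
{"api": "play_rows", "payload": {"steps": [[[0,0,0.003,0.1],[0,0,0.003,0.1],[0,0,0.003,0.1],[0,0,0.003,0.1],[0,0,0.003,0.1]]]}}

```text
time: 2.6
ee_pos: [0.4816, -0.0371, 0.2008]
tcp_rot: [-180.0, -0.0, 104.6]
wrist_force: [0.7, -1.4, -0.1]
opening: 0.0077
grasp_force: 0.0
```

Emit:
{"api": "play_rows", "payload": {"steps": [[[0,0,0.003,0.1],[0,0,0.003,0.1],[0,0,0.003,0.1],[0,0,0.003,0.1],[0,0,0.003,0.1]]]}}

```text
time: 3.02
ee_pos: [0.4815, -0.0371, 0.1858]
tcp_rot: [-180.0, 0.0, 76.0]
wrist_force: [0.5, -0.3, 0.0]
opening: 0.008
grasp_force: 0.0
```

Emit:
{"api": "play_rows", "payload": {"steps": [[[0,0,0.003,0.1],[0,0,0.003,0.1],[0,0,0.003,0.1],[0,0,0.003,0.1],[0,0,0.003,0.1]]]}}

```text
time: 3.43
ee_pos: [0.4815, -0.0371, 0.1708]
tcp_rot: [-180.0, 0.0, 47.3]
wrist_force: [0.0, -1.4, -0.3]
opening: 0.008
grasp_force: 0.0
```

Emit:
{"api": "play_rows", "payload": {"steps": [[[0,0,0.003,0.1],[0,0,0.003,0.1],[0,0,0.003,0.1],[0,0,0.003,0.1],[0,0,0.003,0.103]]]}}

```text
time: 3.85
ee_pos: [0.4815, -0.0371, 0.1558]
tcp_rot: [-180.0, 0.0, 18.5]
wrist_force: [0.3, -0.2, 0.1]
opening: 0.0082
grasp_force: 0.0
```

Emit:
{"api": "play_rows", "payload": {"steps": [[[0,0,0.022,0],[0,0,0.022,0],[0,0,0.022,0],[0,0,0.022,0],[0,0,0.022,0]]]}}

```text
time: 4.27
ee_pos: [0.4814, -0.0371, 0.045]
tcp_rot: [-180.0, 0.0, 18.8]
wrist_force: [0.5, 0.3, -1.1]
opening: 0.0081
grasp_force: 0.0
```

Emit:
{"api": "play_rows", "payload": {"steps": [[[0,0,0.006,0],[0,0,0.006,0],[0,0,0,0],[0,0,0,0],[0,0,0,0]]]}}

```text
time: 4.68
ee_pos: [0.4825, -0.0372, 0.0356]
tcp_rot: [180.0, -0.1, 18.8]
wrist_force: [0.2, -0.1, 0.4]
opening: 0.0077
grasp_force: 0.0
```

```bash
python3 - <<'E'
from fit import *
o=bot.get_obs();print(o['ee_pos'],o['tcp_rot'],o['wrist_force'])
s2=bot.camera('scene')
im=s2['img'][205:335,250:430];cv2.imwrite('pics/s1.png',cv2.resize(im,None,fx=4,fy=4,interpolation=cv2.INTER_CUBIC))
E
```

```text
[ 0.48247853 -0.03718217  0.03556731] [ 1.79959803e+02 -9.31276115e-02  1.87777444e+01] [ 0.19836394 -0.14112064  0.35813972]
```

View pics/s1.png

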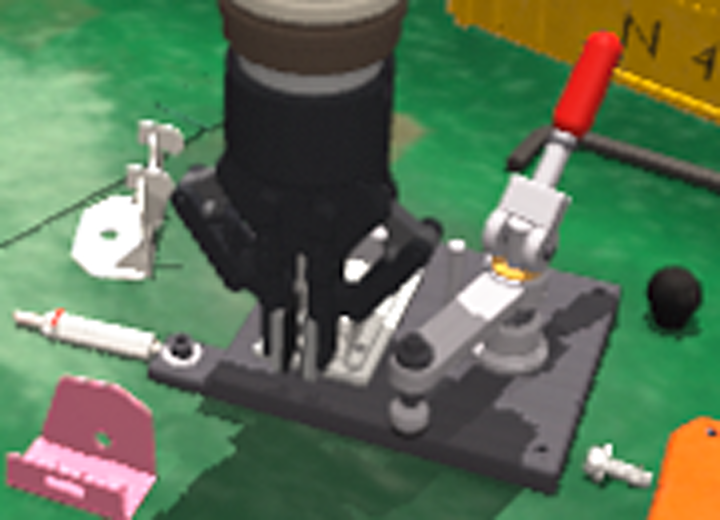

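The fingers have come down behind the bracket's open end, at about (295,350) in the crop, between the nest rails and clear of the strap. I start pushing along +x of the fixture.

Emit:
{"api": "play_rows", "payload": {"steps": [[[0.003,0,0,0],[0.003,0,0,0],[0.003,0,0,0],[0.003,0,0,0],[0.003,0,0,0]]]}}

```text
time: 5.15
ee_pos: [0.4963, -0.0321, 0.0343]
tcp_rot: [180.0, -0.0, 18.8]
wrist_force: [0.5, 0.5, -0.2]
opening: 0.0081
grasp_force: 0.0
```

Emit:
{"api": "play_rows", "payload": {"steps": [[[0.002,0,0,0],[0.002,0,0,0],[0.001,0,0,0],[0.001,0,0,0],[0.001,0,0,0]]]}}

```text
time: 5.57
ee_pos: [0.5026, -0.03, 0.0342]
tcp_rot: [-180.0, 0.0, 18.8]
wrist_force: [-0.1, 0.2, 0.5]
opening: 0.008
grasp_force: 0.0
```

```bash
cat > st.py <<'E'
from fit import *
def loc(w):
    d=np.array(w[:2])-p[:2];a=p[2];return np.array([np.cos(a)*d[0]+np.sin(a)*d[1],-np.sin(a)*d[0]+np.cos(a)*d[1]])*1e3
o=bot.get_obs();a=p[2];F=o['wrist_force']
print('fix xy',loc(o['ee_pos']).round(1),'z',o['ee_pos'][2]*1e3,'rot',o['tcp_rot'].round(1),'Fx,Fy',(F[0]*np.cos(a)+F[1]*np.sin(a)).round(2),(-F[0]*np.sin(a)+F[1]*np.cos(a)).round(2),'Fz',F[2].round(2),'q',o['q'].round(1),'t',o['time'])
E
python3 st.py
```

```text
fix xy [-52.3  41.8] z 34.23251829434365 rot [-180.     0.    18.8] Fx,Fy -0.01 0.17 Fz 0.51 q [ -3.4  -0.4 -17.4  73.1  -0.  157.8] t 5.5667
```

Emit:
{"api": "play_rows", "payload": {"steps": [[[0.001,0,0.0002,0],[0.001,0,0.0002,0],[0.001,0,0.0002,0],[0.001,0,0.0002,0],[0.001,0,0.0002,0]]]}}

```text
time: 5.98
ee_pos: [0.5073, -0.0285, 0.0333]
tcp_rot: [180.0, 0.0, 18.8]
wrist_force: [-1.9, -0.5, 0.9]
opening: 0.0082
grasp_force: 0.9
```

Emit:
{"api": "play_rows", "payload": {"steps": [[[0.0005,0,0,0],[0.0005,0,0,0],[0.0005,0,0,0],[0.0005,0,0,0],[0.0005,0,0,0]]]}}

```text
time: 6.4
ee_pos: [0.5097, -0.0276, 0.0333]
tcp_rot: [-180.0, 0.0, 18.8]
wrist_force: [-0.5, -1.0, 1.2]
opening: 0.0078
grasp_force: 0.8
```

```bash
python3 st.py
```

```text
fix xy [-44.8  41.8] z 33.29519533244891 rot [-180.     0.    18.8] Fx,Fy -0.79 -0.76 Fz 1.15 q [ -3.1   0.5 -16.5  73.   -0.  158.1] t 6.4
```

Emit:
{"api": "play_rows", "payload": {"steps": [[[0.0005,0,0,0],[0.0005,0,0,0],[0.0005,0,0,0],[0.0005,0,0,0],[0.0005,0,0,0]]]}}

```text
time: 6.82
ee_pos: [0.512, -0.0268, 0.0333]
tcp_rot: [180.0, 0.0, 18.8]
wrist_force: [-1.0, -2.0, 1.5]
opening: 0.0083
grasp_force: 0.8
```

Emit:
{"api": "play_rows", "payload": {"steps": [[[0.0004,0,0,0],[0.0004,0,0,0],[0.0004,0,0,0],[0.0004,0,0,0],[0.0004,0,0,0]]]}}

```text
time: 7.23
ee_pos: [0.5139, -0.0262, 0.0333]
tcp_rot: [-180.0, 0.0, 18.8]
wrist_force: [-2.6, -1.0, 0.2]
opening: 0.0082
grasp_force: 0.8
```

```bash
python3 st.py
```

```text
fix xy [-40.3  41.8] z 33.26437585549842 rot [-180.     0.    18.8] Fx,Fy -2.81 -0.09 Fz 0.2 q [ -2.9   1.1 -15.9  73.    0.  158.3] t 7.2333
```

Emit:
{"api": "play_rows", "payload": {"steps": [[[0.0004,0,0,0],[0.0004,0,0,0],[0.0004,0,0,0],[0.0004,0,0,0],[0.0004,0,0,0]]]}}

```text
time: 7.65
ee_pos: [0.5158, -0.0255, 0.0333]
tcp_rot: [-180.0, 0.0, 18.8]
wrist_force: [-1.6, -0.7, 0.9]
opening: 0.0081
grasp_force: 0.8
```

```bash
python3 - <<'E'
from st import *
s2=bot.camera('scene');t2=bot.camera('top')
a=cv2.resize(s2['img'][240:320,270:370],None,fx=6,fy=6,interpolation=cv2.INTER_CUBIC)
cv2.imwrite('pics/s2.png',a)
E
```

```text
fix xy [-38.3  41.8] z 33.28333648269024 rot [-180.     0.    18.8] Fx,Fy -1.77 -0.19 Fz 0.94 q [ -2.8   1.3 -15.7  73.    0.  158.4] t 7.65
```

View pics/s2.png

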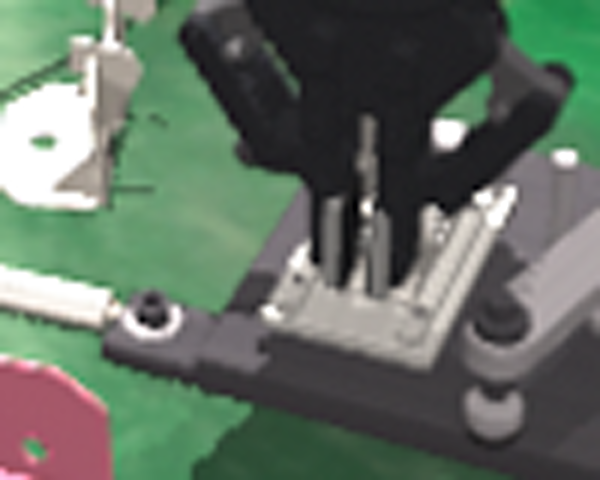

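The fingers are at about (335–400,290) in the crop, but the bracket's end is hard to make out. I'll compare the initial and current pictures with the expected wall ends projected onto them.

```bash
python3 - <<'E'
from st import *
s2=bot.camera('scene');np.save('scene2.npy',s2,allow_pickle=True)
ims=[]
for c in (s,s2):
    x0,y0,k=300,250,8
    im=cv2.resize(c['img'][250:310,305:355],None,fx=k,fy=k,interpolation=cv2.INTER_CUBIC)
    for d,col in ((0,(0,0,255)),(12,(255,0,0))):
        for q,z in (((-32-d,26),.042),((-30-d,58),.072),((-32-d,26),.024),((32-d,26),.042)):
            u=(proj(c,W(p,q,z))-[305,250])*k;cv2.circle(im,tuple(int(i) for i in u),3,col,-1)
    u=(proj(c,[*bot.get_obs()['ee_pos']])-[305,250])*k;cv2.circle(im,tuple(int(i) for i in u),3,(0,255,0),-1)
    ims.append(im)
cv2.imwrite('pics/cmp.png',np.hstack(ims))
E
```

```text
fix xy [-38.2  41.8] z 33.285022514881234 rot [180.   -0.   18.8] Fx,Fy -0.81 -0.11 Fz 0.78 q [ -2.8   1.3 -15.7  73.    0.  158.4] t 7.75
```

View pics/cmp.png

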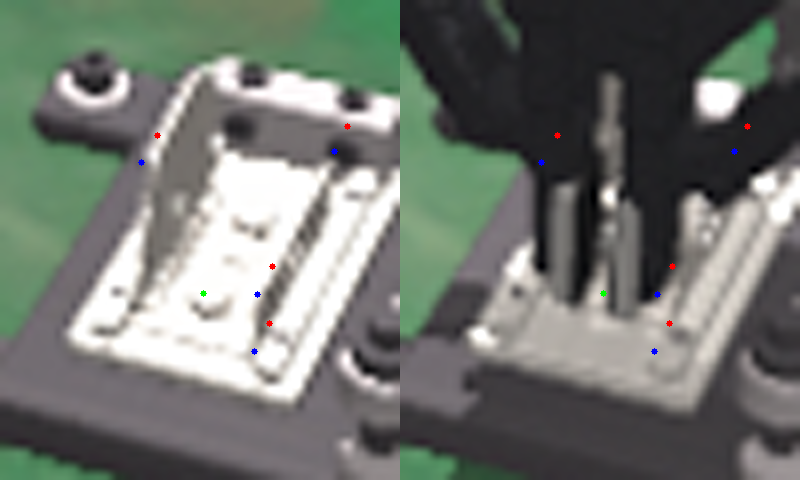

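Emit:
{"api": "play_rows", "payload": {"steps": [[[0.0004,0,0,0],[0.0004,0,0,0],[0.0004,0,0,0],[0.0004,0,0,0],[0.0004,0,0,0]]]}}

```text
time: 8.22
ee_pos: [0.5177, -0.0249, 0.0333]
tcp_rot: [-180.0, 0.0, 18.8]
wrist_force: [-0.6, -1.1, 1.0]
opening: 0.0081
grasp_force: 0.7
```

Emit:
{"api": "play_rows", "payload": {"steps": [[[0.0004,0,0,0],[0.0004,0,0,0],[0.0004,0,0,0],[0.0004,0,0,0],[0.0004,0,0,0]]]}}

```text
time: 8.63
ee_pos: [0.5188, -0.0244, 0.033]
tcp_rot: [-180.0, 0.1, 18.8]
wrist_force: [-6.6, -2.6, 2.7]
opening: 0.0078
grasp_force: 3.8
```

```bash
python3 st.py
```

```text
fix xy [-35.2  41.9] z 33.03161914241698 rot [-1.80e+02  1.00e-01  1.88e+01] Fx,Fy -7.04 -0.32 Fz 2.72 q [ -2.7   1.8 -15.2  73.1  -0.  158.6] t 8.6333
```

The force rose to about 7 N, so the bracket is against the stop. I press slightly more, then back off, lift and check.

Emit:
{"api": "play_rows", "payload": {"steps": [[[0.0004,0,0,0],[0.0004,0,0,0],[0,0,0,0],[0,0,0,0],[0,0,0,0]]]}}

```text
time: 9.05
ee_pos: [0.519, -0.0243, 0.0329]
tcp_rot: [-180.0, 0.2, 18.8]
wrist_force: [-8.2, -2.6, 3.1]
opening: 0.0079
grasp_force: 4.8
```

Emit:
{"api": "play_rows", "payload": {"steps": [[[-0.003,0,0,0],[-0.008,0,0,0],[-0.012,0,0,0],[-0.012,0,0,0],[-0.012,0,0,0]]], "gripper": 0.0}}

```text
time: 9.47
ee_pos: [0.4754, -0.0391, 0.0333]
tcp_rot: [-180.0, -0.0, 18.8]
wrist_force: [0.0, 0.6, -0.4]
opening: 0.0001
grasp_force: 0.0
```

Emit:
{"api": "play_rows", "payload": {"steps": [[[0,0,-0.02,0],[0,0,-0.03,0],[0,0,-0.03,0],[0,0,-0.03,0],[0,0,0,0]]]}}

```text
time: 9.88
ee_pos: [0.478, -0.0392, 0.1494]
tcp_rot: [179.8, -0.5, 18.8]
wrist_force: [0.6, 0.2, -0.3]
opening: 0.0001
grasp_force: 0.0
```

```bash
python3 - <<'E'
from st import *
s2=bot.camera('scene');t2=bot.camera('top')
a=cv2.resize(s2['img'][245:310,300:365],None,fx=6,fy=6,interpolation=cv2.INTER_CUBIC)
b=cv2.resize(t2['img'][175:240,300:365],None,fx=6,fy=6,interpolation=cv2.INTER_CUBIC)
for im,c,o in((a,s2,(300,245)),(b,t2,(300,175))):
    for q,z in (((-32,26),.042),((-30,58),.072),((30,58),.072)):
        u=(proj(c,W(p,q,z))-o)*6;cv2.circle(im,tuple(int(i) for i in u),2,(0,0,255),-1)
cv2.imwrite('pics/s3.png',np.hstack([a,b]))
E
```

```text
fix xy [-78.5  41. ] z 149.38500167569674 rot [179.8  -0.5  18.8] Fx,Fy 0.66 -0.05 Fz -0.32 q [ -4.7  -6.1  -9.9  85.6   0.  156.5] t 9.8833
```

View pics/s3.png

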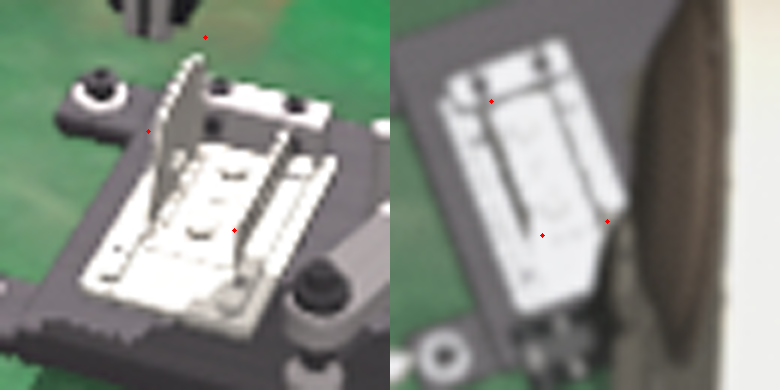

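The pictures show the bracket's tall wall reaching the end stop (scene crop about (200,55), top crop about (490,105)), so the bracket is home. Next I cross over to the trailing (-y) side of the strap.

Emit:
{"api": "play_rows", "payload": {"steps": [[[0,0.0207,0,0],[0,0.0207,0,0],[0,0.0207,0,0],[0,0.0207,0,0],[0,0.0207,0,0]]]}}

```text
time: 10.4
ee_pos: [0.5088, -0.1378, 0.1418]
tcp_rot: [-179.9, 0.1, 18.8]
wrist_force: [0.2, 0.4, -0.4]
opening: -0.0001
grasp_force: 0.0
```

Emit:
{"api": "play_rows", "payload": {"steps": [[[0,0,0,0.08],[0,0,0,0.08],[0,0,0,0.08],[0,0,0,0.08],[0,0,0,0]]]}}

```text
time: 10.82
ee_pos: [0.5086, -0.137, 0.1418]
tcp_rot: [-180.0, 0.1, 0.2]
wrist_force: [0.5, 0.3, 0.3]
opening: 0.0001
grasp_force: 0.0
```

```bash
python3 st.py
```

```text
fix xy [-81.1 -61.4] z 141.81079234213064 rot [-1.8e+02  1.0e-01  2.0e-01] Fx,Fy 0.56 0.09 Fz 0.32 q [-15.1   1.   -3.9  85.1   0.  164.7] t 10.8167
```

Emit:
{"api": "play_rows", "payload": {"steps": [[[0.004,0,0.018,0],[0,0,0.018,0],[0,0,0.018,0],[0,0,0.018,0],[0,0,0.018,0]]]}}

```text
time: 11.23
ee_pos: [0.5126, -0.1368, 0.0514]
tcp_rot: [-180.0, 0.1, 0.6]
wrist_force: [0.7, 0.0, -0.4]
opening: -0.0003
grasp_force: 0.0
```

Emit:
{"api": "play_rows", "payload": {"steps": [[[0,0,0,0],[0,-0.003,0,0],[0,-0.003,0,0],[0,-0.003,0,0],[0,-0.003,0,0]]]}}

```text
time: 11.65
ee_pos: [0.5137, -0.1248, 0.0545]
tcp_rot: [180.0, -0.1, 0.5]
wrist_force: [0.0, -1.0, -0.0]
opening: -0.0001
grasp_force: 0.0
```

Emit:
{"api": "play_rows", "payload": {"steps": [[[0,-0.001,0,0],[0,-0.001,0,0],[0,-0.001,0,0],[0,-0.001,0,0],[0,-0.001,0,0]]]}}

```text
time: 12.07
ee_pos: [0.5131, -0.1201, 0.0533]
tcp_rot: [180.0, -0.0, 0.4]
wrist_force: [-0.6, -2.3, -0.3]
opening: 0.0001
grasp_force: 0.8
```

```bash
python3 st.py
```

```text
fix xy [-71.4 -46.8] z 53.33131558125075 rot [180.   -0.    0.4] Fx,Fy -1.28 -1.96 Fz -0.29 q [-13.2   2.2 -12.6  75.2  -0.  166.4] t 12.0667
```

Contact with the strap reads about 2 N, with the finger 24 mm behind its centre line, as expected. I swing it round the post.

Emit:
{"api": "play_rows", "payload": {"steps": [[[-0.0012,-0.0034,0,0.05],[-0.0012,-0.0034,0,0.05],[-0.0012,-0.0034,0,0.05],[-0.0012,-0.0034,0,0.05],[-0.0012,-0.0034,0,0.05]]]}}

```text
time: 12.48
ee_pos: [0.5063, -0.113, 0.0533]
tcp_rot: [-179.5, -0.0, -12.9]
wrist_force: [-0.3, 0.8, 1.1]
opening: -0.0003
grasp_force: 0.0
```

Emit:
{"api": "play_rows", "payload": {"steps": [[[-0.0012,-0.0034,0,0.05],[-0.0012,-0.0034,0,0.05],[-0.0012,-0.0034,0,0.05],[-0.0012,-0.0034,0,0.05],[-0.0012,-0.0034,0,0.05]]]}}

```text
time: 12.9
ee_pos: [0.4817, -0.1677, 0.0539]
tcp_rot: [-176.3, 0.5, -21.1]
wrist_force: [-0.6, -0.3, 0.6]
opening: 0.0004
grasp_force: 0.0
```

```bash
cat >> st.py <<'E'
v=loc(o['ee_pos'])-[0,-45]
th=p[2]-np.radians(o['tcp_rot'][2]);d=np.array([-np.cos(th),np.sin(th)]);n=np.array([np.sin(th),np.cos(th)])
print('toolth',th.round(3),'r',(v@d).round(1),'w',-(v@n).round(1))
E
python3 st.py
```

```text
fix xy [-116.4  -81.8] z 53.862536187803734 rot [-176.3    0.5  -21.1] Fx,Fy -0.66 -0.13 Fz 0.59 q [-21.3   0.3 -14.4  75.7   3.7 179.9] t 12.9
toolth 0.697 r 65.6 w 102.9
```

Joint 6 hit its range limit and the tool swerved off harmlessly. I lift, turn the tool half a turn the other way (same finger geometry, joint 6 mid-range), and check the strap.

Emit:
{"api": "play_rows", "payload": {"steps": [[[0,0,-0.018,-0.05],[0,0,-0.018,-0.1],[0,0,-0.018,-0.1],[0,0,-0.018,-0.1],[0,0,-0.018,-0.1]]]}}

```text
time: 13.32
ee_pos: [0.4804, -0.1729, 0.1445]
tcp_rot: [-176.5, -1.2, 4.9]
wrist_force: [-0.0, 0.4, -0.4]
opening: 0.0003
grasp_force: 0.0
```

```bash
python3 - <<'E'
from st import *
s2=bot.camera('scene');np.save('scene4.npy',s2,allow_pickle=True)
cv2.imwrite('pics/s4.png',cv2.resize(s2['img'][205:335,250:430],None,fx=4,fy=4,interpolation=cv2.INTER_CUBIC))
E
```

```text
fix xy [-119.3  -86.3] z 144.5195779143591 rot [-176.5   -1.2    4.9] Fx,Fy 0.13 0.4 Fz -0.43 q [-21.9  -0.8  -5.5  85.8   3.7 153.1] t 13.3167
toolth 0.242 r 106.0 w 68.7
```

View pics/s4.png

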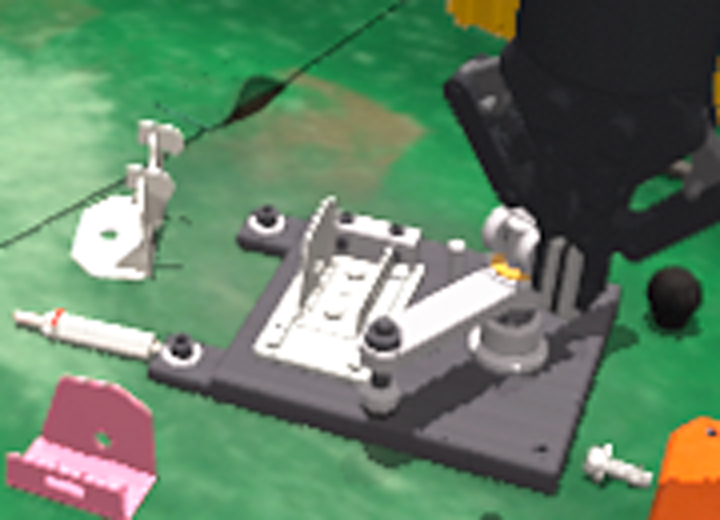

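The strap has swung only slightly (spindle head at about (382,330)), the bracket stays home, and the bolt and knob are untouched. Now I do the half turn.

Emit:
{"api": "play_rows", "payload": {"steps": [[[0,0,0,-0.115],[0,0,0,-0.115],[0,0,0,-0.115],[0,0,0,-0.115],[0,0,0,-0.115]]]}}

```text
time: 13.78
ee_pos: [0.4805, -0.1728, 0.1435]
tcp_rot: [-177.7, -2.9, 37.9]
wrist_force: [0.2, -0.3, 0.4]
opening: 0.0003
grasp_force: 0.0
```

Emit:
{"api": "play_rows", "payload": {"steps": [[[0,0,0,-0.115],[0,0,0,-0.115],[0,0,0,-0.115],[0,0,0,-0.115],[0,0,0,-0.115]]]}}

```text
time: 14.2
ee_pos: [0.4806, -0.1728, 0.1435]
tcp_rot: [-179.6, -3.7, 70.9]
wrist_force: [0.8, 0.0, 0.0]
opening: -0.0004
grasp_force: 0.0
```

Emit:
{"api": "play_rows", "payload": {"steps": [[[0,0,0,-0.115],[0,0,0,-0.115],[0,0,0,-0.115],[0,0,0,-0.115],[0,0,0,-0.115]]]}}

```text
time: 14.62
ee_pos: [0.4805, -0.1728, 0.1435]
tcp_rot: [178.3, -3.3, 103.9]
wrist_force: [0.2, -0.3, 0.1]
opening: -0.0001
grasp_force: 0.0
```

Emit:
{"api": "play_rows", "payload": {"steps": [[[0,0,0,-0.115],[0,0,0,-0.115],[0,0,0,-0.115],[0,0,0,-0.115],[0,0,0,-0.115]]]}}

```text
time: 15.03
ee_pos: [0.4806, -0.1728, 0.1435]
tcp_rot: [176.8, -1.8, 136.8]
wrist_force: [-0.4, 0.4, 0.2]
opening: 0.0001
grasp_force: 0.0
```

Emit:
{"api": "play_rows", "payload": {"steps": [[[0,0,0,-0.115],[0,0,0,-0.115],[0,0,0,-0.115],[0,0,0,-0.115],[0,0,0,-0.115]]]}}

```text
time: 15.45
ee_pos: [0.4805, -0.1728, 0.1435]
tcp_rot: [176.3, 0.2, 169.7]
wrist_force: [-0.1, -0.3, 0.1]
opening: -0.0002
grasp_force: 0.0
```

```bash
cat > nav.py <<'E'
from st import *
T=rot(o['tcp_rot'])
def to(q,z): return (T.T@(W(p,q,z/1e3)-o['ee_pos'])*1e3).round(1)
E
python3 - <<'E'
from nav import *
c=np.load('scene4.npy',allow_pickle=True).item()
sp=loc(onplane(c,*S(382,325),.078))-[0,-45];sth=np.arctan2(sp[1],-sp[0]);print('strap',sp.round(1),sth)
print('tool z',T[:,2].round(3))
d=np.array([-np.cos(sth),np.sin(sth)]);n=np.array([np.sin(sth),np.cos(sth)])
q=np.array([0,-45])+68*d-38*n;print(q,to(q,144.5),to(q,54),'yaw want',np.degrees(p[2]-sth)+180)
print('bolt',loc(onplane(c,*S(615,465),.01)),'knob',loc(onplane(c,*S(673,295),.015)))
E
```

```text
fix xy [-119.1  -86.3] z 143.5037605866879 rot [176.3   0.2 169.7] Fx,Fy -0.17 -0.25 Fz 0.11 q [-21.8  -0.8  -5.6  85.7   3.7 -11.6] t 15.45
toolth -2.634 r -84.1 w -93.9
strap [-79.5  44.8] 0.5131129902767193
tool z [ 0.015  0.063 -0.998]
[-77.89688559 -44.72574532] [-15.9  56.3   2.7] [-15.5  50.4  93. ] yaw want 169.38941292394847
bolt [ -54.42091936 -110.6156729 ] knob [  80.87592419 -114.58054487]
```

Emit:
{"api": "play_rows", "payload": {"steps": [[[-0.0032,0.0113,0.0005,0],[-0.0032,0.0113,0.0005,0],[-0.0032,0.0113,0.0005,0],[-0.0032,0.0113,0.0005,0],[-0.0032,0.0113,0.0005,0]]]}}

```text
time: 15.87
ee_pos: [0.5075, -0.1181, 0.1449]
tcp_rot: [176.3, 0.2, 169.4]
wrist_force: [-0.7, -0.4, -0.6]
opening: 0.0
grasp_force: 0.0
```

Emit:
{"api": "play_rows", "payload": {"steps": [[[0,-0.0012,0.018,0],[0,-0.0012,0.018,0],[0,-0.0012,0.018,0],[0,-0.0012,0.018,0],[0,-0.0012,0.018,0]]]}}

```text
time: 16.28
ee_pos: [0.5076, -0.1188, 0.0538]
tcp_rot: [176.3, 0.2, 169.4]
wrist_force: [0.1, -0.3, 0.6]
opening: -0.0003
grasp_force: 0.0
```

Emit:
{"api": "play_rows", "payload": {"steps": [[[0,0,0,0],[0,0.003,0,0],[0,0.003,0,0],[0,0.003,0,0],[0,0.001,0,0]]]}}

```text
time: 16.7
ee_pos: [0.5099, -0.1095, 0.0566]
tcp_rot: [176.3, 0.3, 169.5]
wrist_force: [0.1, 0.6, 0.1]
opening: 0.0001
grasp_force: 0.0
```

```bash
sed -i 's/tcp_rot.\]\[2\])/tcp_rot"][2]-180)/; s/o\[.tcp_rot"\]\[2\]-180/o["tcp_rot"][2]-180/' st.py; python3 st.py
```

```text
fix xy [-71.  -35.8] z 56.64600841445643 rot [176.3   0.3 169.5] Fx,Fy 0.26 0.59 Fz 0.11 q [-14.1   1.3 -13.2  75.5   3.7  -3.6] t 16.7
toolth 0.512 r 66.4 w 26.8
```

Emit:
{"api": "play_rows", "payload": {"steps": [[[0,0.001,0.002,0],[0.0012,0.0034,0.001,0.05],[0.0012,0.0034,0.0004,0.05],[0.0012,0.0034,0.0003,0.05],[0.0012,0.0034,0.0003,0.05]]]}}

```text
time: 17.12
ee_pos: [0.5082, -0.0946, 0.0527]
tcp_rot: [176.4, -0.5, 157.8]
wrist_force: [-1.5, -1.2, 1.7]
opening: -0.0003
grasp_force: 0.8
```

Emit:
{"api": "play_rows", "payload": {"steps": [[[0.0012,0.0034,0.0003,0.05],[0.0012,0.0034,0.0003,0.05],[0.0012,0.0034,0.0003,0.05],[0.0012,0.0034,0.0003,0.05],[0.0012,0.0034,0.0003,0.05]]]}}

```text
time: 17.53
ee_pos: [0.5107, -0.0766, 0.0523]
tcp_rot: [176.6, -1.4, 143.5]
wrist_force: [-1.2, -1.6, 1.4]
opening: 0.0
grasp_force: 0.9
```

```bash
python3 st.py
```

```text
fix xy [-59.6  -4.9] z 52.252472173878616 rot [176.6  -1.4 143.5] Fx,Fy -1.65 -1.11 Fz 1.38 q [-10.6   0.5 -14.4  74.8   3.7  26. ] t 17.5333
toolth 0.964 r 66.9 w 26.2
```

Emit:
{"api": "play_rows", "payload": {"steps": [[[0.0012,0.0034,0.0002,0.05],[0.0012,0.0034,0.0002,0.05],[0.0012,0.0034,0.0002,0.05],[0.0012,0.0034,0.0002,0.05],[0.0012,0.0034,0.0002,0.05]]]}}

```text
time: 17.95
ee_pos: [0.5174, -0.0599, 0.0523]
tcp_rot: [177.1, -2.2, 129.2]
wrist_force: [-1.7, -0.3, 0.6]
opening: -0.0001
grasp_force: 0.9
```

Emit:
{"api": "play_rows", "payload": {"steps": [[[0.0012,0.0034,0.0002,0.05],[0.0012,0.0034,0.0002,0.05],[0.0012,0.0034,0.0002,0.05],[0.0012,0.0034,0.0002,0.05],[0.0012,0.0034,0.0002,0.05]]]}}

```text
time: 18.37
ee_pos: [0.5282, -0.0454, 0.0523]
tcp_rot: [177.7, -2.9, 114.9]
wrist_force: [-2.7, 0.6, 0.5]
opening: 0.0001
grasp_force: 0.9
```

```bash
python3 st.py
```

```text
fix xy [-32.9  19. ] z 52.264435021048385 rot [177.7  -2.9 114.9] Fx,Fy -2.4 1.43 Fz 0.48 q [ -6.9   2.2 -12.7  74.7   3.7  58.3] t 18.3667
toolth 1.464 r 67.2 w 25.9
```

Tool angle is 1.46 with force around 2 N. I finish slowly until the strap meets the pin.

Emit:
{"api": "play_rows", "payload": {"steps": [[[0.0006,0.0015,0,0.02],[0.0006,0.0015,0,0.02],[0.0006,0.0015,0,0.02],[0.0006,0.0015,0,0.02],[0.0006,0.0015,0,0.02]]]}}

```text
time: 18.78
ee_pos: [0.5342, -0.0399, 0.0525]
tcp_rot: [178.0, -3.1, 109.2]
wrist_force: [-1.3, 1.2, -0.7]
opening: -0.0002
grasp_force: 0.8
```

Emit:
{"api": "play_rows", "payload": {"steps": [[[0,0.0005,0,0],[0,0.0005,0,0],[0,0.0005,0,0],[0,0.0005,0,0],[0,0.0005,0,0]]]}}

```text
time: 19.2
ee_pos: [0.5365, -0.0391, 0.0526]
tcp_rot: [178.0, -3.1, 109.3]
wrist_force: [-2.3, 0.6, -0.5]
opening: 0.0002
grasp_force: 0.9
```

```bash
python3 st.py
```

```text
fix xy [-23.1  22.3] z 52.6283112657099 rot [178.   -3.1 109.3] Fx,Fy -2.01 1.3 Fz -0.51 q [ -6.1   3.2 -11.7  74.7   3.7  64.6] t 19.2
toolth 1.561 r 67.5 w 22.4
```

Emit:
{"api": "play_rows", "payload": {"steps": [[[0,0.0005,0,0],[0,0.0005,0,0],[0,0.0005,0,0],[0,0.0005,0,0],[0,0.0005,0,0]]]}}

```text
time: 19.62
ee_pos: [0.5382, -0.0384, 0.0525]
tcp_rot: [178.1, -3.1, 109.3]
wrist_force: [-7.2, -0.6, 1.0]
opening: 0.0001
grasp_force: 3.5
```

Emit:
{"api": "play_rows", "payload": {"steps": [[[0,0.0005,0,0],[0,0.0005,0,0],[0,0.0005,0,0],[0,0.0005,0,0],[0,0.0005,0,0]]]}}

```text
time: 20.03
ee_pos: [0.5393, -0.0378, 0.0522]
tcp_rot: [178.2, -3.1, 109.3]
wrist_force: [-12.7, -2.5, 3.6]
opening: -0.0001
grasp_force: 6.5
```

```bash
python3 st.py
```

```text
fix xy [-20.   22.6] z 52.19628001815965 rot [178.2  -3.1 109.3] Fx,Fy -12.86 1.73 Fz 3.62 q [ -5.9   3.8 -11.1  74.9   3.6  64.9] t 20.0333
toolth 1.562 r 67.8 w 19.4
```

The force climbs to 13 N, so the strap is on its pin. I retreat, lift and verify, then work out the lever approach.

Emit:
{"api": "play_rows", "payload": {"steps": [[[0,-0.004,0,0],[0,-0.008,0,0],[0,-0.01,0,0],[0,0,-0.02,0],[0,0,-0.03,0]]]}}

```text
time: 20.45
ee_pos: [0.5175, -0.048, 0.1001]
tcp_rot: [178.2, -3.2, 109.3]
wrist_force: [0.6, -0.4, 0.4]
opening: -0.0
grasp_force: 0.0
```

Emit:
{"api": "play_rows", "payload": {"steps": [[[0,0,-0.03,0],[0,0,-0.03,0],[0,0,-0.03,0],[0,0,-0.02,0],[0,0,0,0]]]}}

```text
time: 20.87
ee_pos: [0.5192, -0.0554, 0.2169]
tcp_rot: [177.6, -2.9, 109.3]
wrist_force: [0.6, -0.6, 0.8]
opening: -0.0002
grasp_force: 0.0
```

```bash
python3 - <<'E'
from nav import *
s2=bot.camera('scene');t2=bot.camera('top')
a=cv2.resize(s2['img'][205:310,285:415],None,fx=6,fy=6,interpolation=cv2.INTER_CUBIC)
def red(c):
    b=c['img'][140:300,300:430].astype(int);m=((b[...,2]>120)&(b[...,1]<70)&(b[...,0]<70)).astype('uint8')
    nl,l,st,ce=cv2.connectedComponentsWithStats(m);i=1+st[1:,4].argmax();print('red',st[i],ce[i]+[300,140]);return ce[i]+[300,140]
def reds(c):
    b=c['img'][205:290,360:430].astype(int);m=((b[...,2]>120)&(b[...,1]<70)&(b[...,0]<70)).astype('uint8')
    nl,l,st,ce=cv2.connectedComponentsWithStats(m);i=1+st[1:,4].argmax();print('redS',st[i],ce[i]+[360,205]);return ce[i]+[360,205]
rs=reds(s2)
try:
    g,e=tri(t2,red(t2),s2,rs);print('grip',loc(g),g[2],e)
except Exception as ex: print(ex)
cv2.circle(a,tuple(int(i) for i in (rs-[285,205])*6),4,(255,255,0),-1)
cv2.imwrite('pics/s5.png',a)
print('above start',to((2,-60),202),'start',to((2,-60),168))
E
```

```text
fix xy [-44.7  12.4] z 216.91407455622274 rot [177.6  -2.9 109.3] Fx,Fy 0.34 -0.73 Fz 0.84 q [-8.1 -0.   3.2 92.4  3.7 62.7] t 20.8667
toolth 1.561 r 57.9 w 44.1
redS [ 39  27  25  21 241] [410.60165975 241.81327801]
attempt to get argmax of an empty sequence
above start [-73.5  45.5  13.1] start [-75.3  44.   47.1]
```

View pics/s5.png

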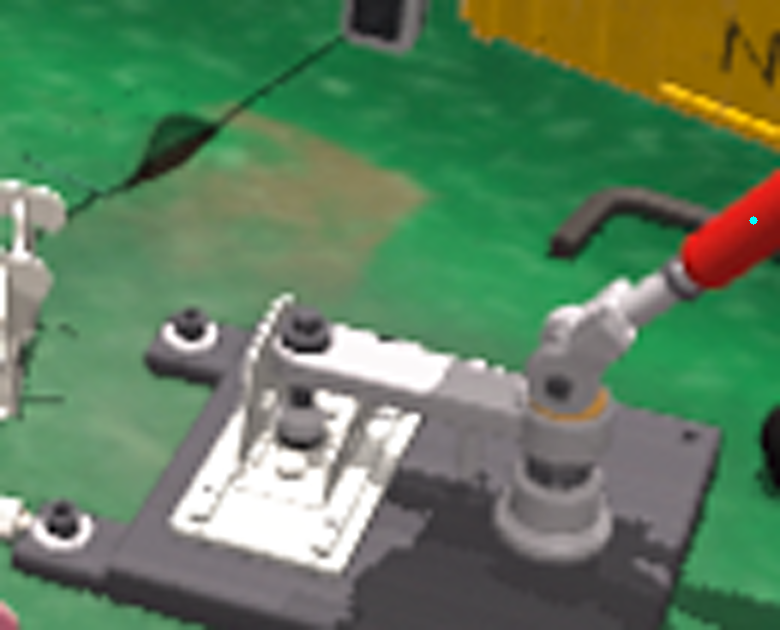

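The strap lies over the bracket with the pad inside the channel, and the lever leans to -y with its grip at about (750,220) in the crop. I move above the post side of the lever.

Emit:
{"api": "play_rows", "payload": {"steps": [[[-0.0147,0.0091,0,0],[-0.0147,0.0091,0,0],[-0.0147,0.0091,0,0],[-0.0147,0.0091,0,0],[-0.0147,0.0091,0,0]]]}}

```text
time: 21.38
ee_pos: [0.5853, -0.1095, 0.2076]
tcp_rot: [178.1, -3.2, 109.3]
wrist_force: [-0.1, -0.2, -0.1]
opening: 0.0003
grasp_force: 0.0
```

```bash
python3 - <<'E'
from nav import *
c=s
nx=np.array([np.cos(p[2]),np.sin(p[2]),0]);d=ray(c,410.6,241.8);oo=np.array(c['xyz']);q0=W(p,(2,0),0)
g=oo+d*(nx@(q0-oo))/(nx@d);y=loc(g)[1]+45;print('grip',loc(g),g[2],'r',np.hypot(y,g[2]*1e3-84.5),'phi',np.degrees(np.arctan2(g[2]*1e3-84.5,-y)))
for a in (66,63,57,51,45,39,33,27,21,15,10,7):
    print(a,to((2,-45-90.5*np.cos(np.radians(a))+7),84.5+90.5*np.sin(np.radians(a))))
E
```

```text
fix xy [  0.4 -60.1] z 207.64115467085765 rot [178.1  -3.2 109.3] Fx,Fy -0.16 -0.11 Fz -0.05 q [-12.4  10.9  13.9  93.1   3.7  58.3] t 21.3833
toolth 1.561 r -15.1 w -0.3
grip [  2.         -95.96789611] 0.15131611565113134 r 84.03641915759445 phi 52.66330657067177
66 [-17.    0.1  39.6]
63 [-21.4  -0.   41.4]
57 [-29.8  -0.2  45.7]
51 [-37.8  -0.5  50.8]
45 [-45.1  -0.7  56.8]
39 [-51.9  -1.   63.4]
33 [-57.8  -1.3  70.8]
27 [-63.   -1.6  78.7]
21 [-67.3  -2.   87.1]
15 [-70.8  -2.3  95.9]
10 [-72.9  -2.6 103.5]
7 [-73.9  -2.7 108.2]
```

Grip radius is 84 mm, as expected, with the lever at 52.7° (about 0.13 rad). I descend, then follow the arc.

Emit:
{"api": "play_rows", "payload": {"steps": [[[-0.002,0,0.01,0],[-0.005,0,0.01,0],[-0.005,0,0.01,0],[-0.005,0,0.0096,0],[-0.0044,0,0.0018,0]]]}}

```text
time: 21.8
ee_pos: [0.5919, -0.1264, 0.1641]
tcp_rot: [178.1, -3.2, 109.3]
wrist_force: [-0.1, -1.1, -0.9]
opening: -0.0
grasp_force: 0.0
```

Emit:
{"api": "play_rows", "payload": {"steps": [[[-0.0042,0,0.0021,0],[-0.0042,0,0.0021,0],[-0.004,0,0.0025,0],[-0.004,0,0.0025,0],[-0.0036,0,0.003,0]]]}}

```text
time: 22.22
ee_pos: [0.6, -0.1448, 0.1539]
tcp_rot: [178.0, -3.1, 109.3]
wrist_force: [-2.2, 2.4, 1.8]
opening: 0.0001
grasp_force: 1.6
```

```bash
cat > lv.py <<'E'
from nav import *
y=loc(o['ee_pos'])[1]+45-7;z=o['ee_pos'][2]*1e3-84.5
print('R',np.hypot(y,z),'alpha',np.degrees(np.arctan2(z,-y)))
for a in (51,45,39,33,27,21,15,10,7,5,3):
    print(a,to((2,-45-90.5*np.cos(np.radians(a))+7),84.5+90.5*np.sin(np.radians(a))))
E
python3 lv.py
```

```text
fix xy [  2.9 -98.2] z 153.8692578291501 rot [178.   -3.1 109.3] Fx,Fy -1.27 2.97 Fz 1.76 q [-15.3  13.4  11.   87.6   3.7  55.4] t 22.2167
toolth 1.561 r -53.3 w -2.4
R 91.86488859293561 alpha 49.03608753703329
51 [ 3.3 -0.9 -0.8]
45 [-4.  -1.2  5.1]
39 [-10.8  -1.5  11.8]
33 [-16.7  -1.8  19.1]
27 [-21.9  -2.1  27.1]
21 [-26.2  -2.4  35.5]
15 [-29.6  -2.8  44.3]
10 [-31.8  -3.1  51.9]
7 [-32.7  -3.2  56.6]
5 [-33.2  -3.4  59.7]
3 [-33.6  -3.5  62.8]
```

Emit:
{"api": "play_rows", "payload": {"steps": [[[-0.004,0,0.0045,0],[-0.0034,0,0.0034,0],[-0.0034,0,0.0034,0],[-0.003,0,0.0037,0],[-0.003,0,0.0037,0]]]}}

```text
time: 22.63
ee_pos: [0.6059, -0.1599, 0.1339]
tcp_rot: [178.0, -3.1, 109.3]
wrist_force: [-1.7, -0.9, 2.9]
opening: 0.0003
grasp_force: 1.8
```

Emit:
{"api": "play_rows", "payload": {"steps": [[[-0.0026,0,0.004,0],[-0.0026,0,0.004,0],[-0.0022,0,0.0042,0],[-0.0022,0,0.0042,0],[-0.0017,0,0.0044,0]]]}}

```text
time: 23.05
ee_pos: [0.6097, -0.1689, 0.1122]
tcp_rot: [178.0, -3.1, 109.3]
wrist_force: [-2.9, -1.1, 3.6]
opening: -0.0004
grasp_force: 1.9
```

```bash
python3 lv.py
```

```text
fix xy [   4.4 -124.2] z 112.2078655216903 rot [178.   -3.1 109.3] Fx,Fy -3.11 -0.09 Fz 3.6 q [-17.1  15.8   9.3  83.7   3.7  53.6] t 23.05
toolth 1.561 r -79.2 w -3.7
R 90.55237482455435 alpha 17.817564677317844
51 [ 31.5  -0.7 -41. ]
45 [ 24.2  -1.  -35.1]
39 [ 17.5  -1.3 -28.4]
33 [ 11.5  -1.6 -21.1]
27 [  6.3  -1.9 -13.1]
21 [ 2.  -2.2 -4.7]
15 [-1.4 -2.6  4.1]
10 [-3.5 -2.9 11.7]
7 [-4.5 -3.  16.4]
5 [-5.  -3.1 19.5]
3 [-5.4 -3.3 22.6]
```

The side force on the lever could turn the strap away from its pin, so I shift the finger toward -x while pressing on.

Emit:
{"api": "play_rows", "payload": {"steps": [[[0,-0.0015,0,0],[0,-0.0015,0,0],[0,-0.0015,0.001,0],[-0.001,-0.0005,0.003,0],[-0.001,0,0.003,0]]]}}

```text
time: 23.47
ee_pos: [0.606, -0.1715, 0.1057]
tcp_rot: [177.9, -3.1, 109.4]
wrist_force: [-0.3, 1.2, 3.8]
opening: 0.0005
grasp_force: 1.8
```

```bash
python3 - <<'E'
from lv import *
t2=bot.camera('top');s2=bot.camera('scene')
a=cv2.resize(s2['img'][230:320,285:415],None,fx=4,fy=4,interpolation=cv2.INTER_CUBIC)
im=a
for th in (1.571,1.47):
    u=(proj(s2,W(p,(2-90*np.cos(th),-45+90*np.sin(th)),.080))-[285,230])*4;cv2.circle(im,tuple(int(i) for i in u),2,(0,0,255),-1)
b=np.load('scene4.npy',allow_pickle=True).item()
cv2.imwrite('pics/s6.png',im)
E
```

```text
fix xy [   0.  -125.4] z 105.70861082251551 rot [177.9  -3.1 109.4] Fx,Fy 0.08 1.22 Fz 3.79 q [-17.5  15.4   8.1  82.9   3.7  53.2] t 23.4667
toolth 1.561 r -80.4 w 0.8
R 89.93417751677995 alpha 13.640182245387072
51 [ 33.    4.  -47.3]
45 [ 25.7   3.7 -41.3]
39 [ 19.    3.4 -34.7]
33 [ 13.    3.1 -27.3]
27 [  7.8   2.7 -19.4]
21 [  3.5   2.4 -11. ]
15 [ 0.1  2.  -2.1]
10 [-2.   1.7  5.5]
7 [-3.   1.6 10.1]
5 [-3.5  1.5 13.2]
3 [-3.9  1.3 16.3]
```

View pics/s6.png

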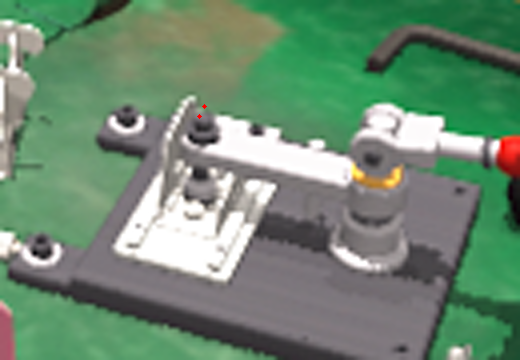

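The strap is still on its pin: the spindle is at the same pixel as before (about (336,258) full frame), and the side force is gone. I press the lever the rest of the way.

Emit:
{"api": "play_rows", "payload": {"steps": [[[-0.0008,-0.0002,0.0025,0],[-0.0007,-0.0002,0.0025,0],[-0.0006,-0.0002,0.0025,0],[-0.0005,-0.0002,0.002,0],[-0.0004,-0.0002,0.002,0]]]}}

```text
time: 23.98
ee_pos: [0.6064, -0.174, 0.0943]
tcp_rot: [177.9, -3.1, 109.4]
wrist_force: [-1.3, 4.1, 12.0]
opening: -0.0002
grasp_force: 6.0
```

Emit:
{"api": "play_rows", "payload": {"steps": [[[-0.0003,0,0.001,0],[-0.0002,0,0.001,0],[-0.0002,0,0.001,0],[-0.0002,0,0.0005,0],[0,0,0.0005,0]]]}}

```text
time: 24.4
ee_pos: [0.6071, -0.1743, 0.0921]
tcp_rot: [177.8, -3.1, 109.4]
wrist_force: [-2.6, 6.0, 19.0]
opening: 0.0004
grasp_force: 9.6
```

```bash
python3 lv.py | head -3
```

```text
fix xy [   0.2 -128.4] z 92.09412615889067 rot [177.8  -3.1 109.4] Fx,Fy -0.52 6.5 Fz 19.04 q [-17.7  15.7   6.9  81.3   3.8  53. ] t 24.4
toolth 1.561 r -83.4 w 0.7
R 90.75868256530745 alpha 4.799768979497892
```

The force rose to 19 N at z 92 mm, which matches fully down with the strap lowered. I press a touch more, lift clear, and check the lever numerically; I've already viewed 11 pictures, one over the limit of 10, so no more viewing.

Emit:
{"api": "play_rows", "payload": {"steps": [[[0,0,0.0008,0],[0,0,0.0007,0],[0,0,0,0],[0,0,0,0],[0,0,0,0]]]}}

```text
time: 24.82
ee_pos: [0.6073, -0.1743, 0.0913]
tcp_rot: [177.8, -3.0, 109.4]
wrist_force: [-4.3, 5.6, 20.4]
opening: 0.0001
grasp_force: 10.6
```

Emit:
{"api": "play_rows", "payload": {"steps": [[[0,0,-0.005,0],[0,0,-0.01,0],[0,0,-0.02,0],[0,0,-0.03,0],[0,0,-0.03,0]]]}}

```text
time: 25.23
ee_pos: [0.604, -0.1809, 0.1827]
tcp_rot: [178.2, -3.2, 109.3]
wrist_force: [1.2, -0.1, 0.9]
opening: -0.0
grasp_force: 0.0
```

Emit:
{"api": "play_rows", "payload": {"steps": [[[0,0,-0.02,0],[0,0,0,0],[0,0,0,0],[0,0,0,0],[0,0,0,0]]]}}

```text
time: 25.65
ee_pos: [0.6041, -0.1819, 0.2012]
tcp_rot: [178.1, -3.2, 109.3]
wrist_force: [-0.3, -0.1, -1.2]
opening: -0.0
grasp_force: 0.0
```

```bash
python3 - <<'E'
from nav import *
c=bot.camera('scene')
b=c['img'][205:310,370:460].astype(int);m=((b[...,2]>110)&(b[...,1]<70)&(b[...,0]<70)).astype('uint8')
nl,l,st,ce=cv2.connectedComponentsWithStats(m);i=1+st[1:,4].argmax();u=ce[i]+[370,205];print(st[i],u)
nx=np.array([np.cos(p[2]),np.sin(p[2]),0]);d=ray(c,*u);oo=np.array(c['xyz'])
g=oo+d*(nx@(W(p,(2,0),0)-oo))/(nx@d);y=loc(g)[1]+45;h=g[2]*1e3
print('grip y',y,'z',h,'phi',[np.degrees(np.arctan2(h-z0,-y)).round(1) for z0 in (84.5,78)])
# spindle nut darkest blob near expected place
r=c['img'][250:268,328:346].max(2);ys,xs=np.where(r<90);print('spindle px',xs.mean()+328,ys.mean()+250,len(xs))
r=np.load('scene4.npy',allow_pickle=True).item()
E
```

```text
fix xy [  -5.1 -134.6] z 201.21787003023923 rot [178.1  -3.2 109.3] Fx,Fy -0.33 -0.02 Fz -1.22 q [-18.4  16.4  19.8  93.9   3.7  52.3] t 25.65
toolth 1.561 r -89.6 w 5.9
[ 39  62  30  13 242] [424.18595041 273.37190083]
grip y -84.01216991777781 z 88.5076361983972 phi [np.float64(2.7), np.float64(7.1)]
spindle px 335.14285714285717 263.3333333333333 21
```

Height alone leaves the lever angle ambiguous, so I measure the slope of the grip's axis, which doesn't depend on how far the pin has dropped.

```bash
python3 - <<'E'
from nav import *
c=bot.camera('scene')
b=c['img'][255:300,395:450]
hsv=cv2.cvtColor(b,cv2.COLOR_BGR2HSV).astype(int)
m=(((hsv[...,0]<6)|(hsv[...,0]>174))&(hsv[...,1]>140)&(hsv[...,2]>40)).astype('uint8')
nl,l,st,ce=cv2.connectedComponentsWithStats(m);i=1+st[1:,4].argmax();ys,xs=np.where(l==i)
xy=np.stack([xs+395,ys+255],1).astype(np.float32)
mu=xy.mean(0);vx,vy=cv2.fitLine(xy,cv2.DIST_L2,0,.01,.01)[:2].ravel();print('n',len(xs),st[i],'centroid',mu,'slope deg',np.degrees(np.arctan2(vy,vx)))
(rc,wh,an)=cv2.minAreaRect(xy);print('rect',rc,wh,an)
for pin in (84.5,78):
  for ph in (0,3,5,7.5,10):
    f_=np.radians(ph);P=[proj(c,W(p,(2,-45-s_*np.cos(f_)),(pin+s_*np.sin(f_))/1e3)) for s_ in (57,85,113)]
    dd=P[2]-P[0];print(pin,ph,P[1].round(1),np.degrees(np.arctan2(dd[1],dd[0])).round(1))
print((b[mu[1].astype(int)-255-9:mu[1].astype(int)-255+10,int(mu[0])-395]).tolist())
E
```

```text
fix xy [  -5.  -134.6] z 201.3335111363177 rot [178.1  -3.2 109.3] Fx,Fy -0.1 0.45 Fz -1.26 q [-18.4  16.4  19.8  93.9   3.7  52.3] t 25.7
toolth 1.561 r -89.6 w 5.9
n 274 [ 14  12  30  13 274] centroid [423.1095 273.2628] slope deg 10.642567
rect (423.4999694824219, 273.4999694824219) (29.39407730102539, 10.521127700805664) 12.52880859375
84.5 0 [424.4 275.2] 13.0
84.5 3 [424.7 273.3] 10.6
84.5 5 [424.8 272. ] 9.0
84.5 7.5 [424.9 270.4] 6.9
84.5 10 [424.8 268.7] 4.8
78 0 [423.9 277.9] 13.1
78 3 [424.2 276.1] 10.7
78 5 [424.3 274.8] 9.1
78 7.5 [424.4 273.2] 7.1
78 10 [424.3 271.5] 5.0
[[68, 122, 29], [74, 131, 35], [73, 134, 27], [76, 140, 14], [51, 87, 255], [29, 39, 255], [59, 68, 255], [65, 75, 255], [44, 53, 251], [31, 38, 237], [26, 33, 217], [22, 27, 179], [19, 21, 140], [16, 18, 124], [30, 32, 91], [36, 38, 51], [31, 32, 35], [24, 21, 27], [27, 38, 24]]
```

The slope of 10.6° matches the lever at 3°, fully down. One last numeric check that the strap has not shifted sideways since it reached the pin.

```bash
python3 - <<'E'
from nav import *
c=bot.camera('scene');now=c['img']
s5=cv2.resize(cv2.imread('pics/s5.png'),(130,105),interpolation=cv2.INTER_AREA) # origin 285,205
k=4
tm=cv2.resize(s5[49:62,46:60],None,fx=k,fy=k,interpolation=cv2.INTER_CUBIC) # nut: px 331..345,254..267
w=cv2.resize(now[248:276,322:356],None,fx=k,fy=k,interpolation=cv2.INTER_CUBIC)
r=cv2.matchTemplate(w,tm,cv2.TM_CCOEFF_NORMED);_,v,_,l=cv2.minMaxLoc(r)
print('shift px',l[0]/k+322-331,l[1]/k+248-254,v)
P0=proj(c,W(p,(2,45),.080))
for th in (1.571,1.5,1.43): print(th,(proj(c,W(p,(2-90*np.cos(th),-45+90*np.sin(th)),.0735))-P0).round(1))
# bracket tall wall / far region unchanged?
d=cv2.absdiff(now[240:300,300:330],cv2.imread('pics/s5.png') is not None and s5[35:95,15:45]);print('diff',d.mean())
E
```

```text
fix xy [  -5.  -134.6] z 201.51818345028863 rot [178.1  -3.2 109.3] Fx,Fy 0.23 -1.19 Fz 1.2 q [-18.4  16.3  19.8  93.9   3.7  52.3] t 25.75
toolth 1.561 r -89.5 w 5.8
shift px -0.5 2.25 0.8141865730285645
1.571 [-0.1  2.6]
1.5 [-1.   4.3]
1.43 [-1.7  6.1]
diff 1.9987037037037036
```

The strap is on its pin (shift of (-0.5, 2.25) px against (-0.1, 2.6) expected for a lowered strap at 1.571). I hand in.

```bash
python3 -c "
from workcell import bot
print(bot.job_done())"
```

```text
the job is handed in; nothing more can be done
None
```

I've handed the job in without a verdict shown: the bracket is home against its end stop, the strap is on its pin and the lever is fully down, by force and image checks. The pad's force on the bracket couldn't be measured, and I viewed 11 pictures, one over the limit of 10.

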